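# Release the latched mode key on the welding bench console

### The job

One of the four mode keys on the grey console has been left latched down. Tap all four keys lightly with closed fingertips, one after another from the robot's left to its right, to feel which one is down; then go back to that key and press it in firmly until it releases and springs up, and leave it. Do not push any of the other keys in, do not strike the keys hard, grasp nothing, and leave the tube, the brush and the jar where they are.

Things in the scene. Friction and masses are not known exactly. Their poses are not given: they have to be found in the camera images.
- console: Grey steel box fixed to the bench, 120 mm (its x) by 290 mm (its y, along the key row, to the robot's left) by 60 mm high; origin at the centre of its underside, z up. Its place and yaw vary. In its top, in one row 60 mm apart, are four like push-push latching keys: square white caps 32 x 32 mm in black frames 46 x 46 mm, 4 mm high. The latched cap rests 5.5 mm lower than the free ones.
- place1 (a point): Fixed point on the console: centre of the top of the leftmost key (seen from the robot) as it stands when free; it does not move with the cap or tell whether it is latched. A free cap's top is 78 mm above the bench; it yields on a spring (2.5 N at first, then 1.1 N per mm). Do not push it in more than 6 mm (9 N); near its stop (9.3 mm) it would latch.
- place2 (a point): Fixed point on the console: centre of the top of the second key from the left (seen from the robot) as it stands when free; it does not move with the cap or tell whether it is latched. A latched cap's top is 72.5 mm above the bench and feels stiff: it yields only above about 8 N. A tap of 2 to 5 N changes nothing.
- place3 (a point): Fixed point on the console: centre of the top of the third key from the left (seen from the robot) as it stands when free; it does not move with the cap or tell whether it is latched. To release the latched cap, push it down to its stop, 4 mm below its latched height (13 N; the catch lets go from 3 mm on), then withdraw: it springs up.
- place4 (a point): Fixed point on the console: centre of the top of the rightmost key (seen from the robot) as it stands when free; it does not move with the cap or tell whether it is latched. The rules call the four keys key_a to key_d and their caps cap_a to cap_d (joint value: how far the cap is down); which of them stands where changes each time.
- tube: Bystander: loose steel tube offcut standing upright, 42 mm across, 80 mm high; origin at the centre of its underside.
- brush: Bystander: loose brush lying on the bench behind the console (the side away from the robot), about 200 mm long, 42 mm wide, 20 mm high; origin on its underside near the middle.
- jar: Bystander: loose closed jar standing upright, 64 mm across, 85 mm high; origin at the centre of its underside.

How it is judged:
By the outcome, as a careful person would: the job done as asked, in the order asked, and still so for the second after the job is handed in, with the robot touching nothing.
It also fails if it takes over 51 s, if anything falls off the work surface, if the arm or the gripper's body presses on something with over 40 N, if the wrist force passes 120 N, or if a joint passes its speed limit or range.

### The arm

A 7-joint arm with a two-finger parallel gripper is mounted at the origin on the work surface. World frame = base frame: x ahead of the robot, y to its left, z up, the work surface at z = 0. Lengths are in m, angles in degrees, forces in N, time in s.
With the tool pointing down it reaches from about 0.4 to 0.875 m from the base axis. Payload 6.5 kg.
Tool frame: the origin (TCP) lies on the centre line of the jaws, within the pads' length; the fingertips stand 17 mm ahead of it and the grasp point (between the pads) lies 2 mm behind it; z points along the fingers, y is the line along which they close (so a half turn about z gives the same grasp; the last joint's range is limited). The gripper opens to 88 mm and grips with 3 to 60 N. Pads are 18 mm wide; open, the fingers measure 123 mm over their backs; the gripper's body (75 mm by 187 mm) begins 45 mm behind the grasp point.
Start: joints at [71.78, 30.733, -0.252, 88.115, 0.149, 61.152, -4.079], TCP at [0.162, -0.629, 0.256] pointing down, gripper open.
Joint ranges: [-154.64, 154.64], [-21.42, 123.67], [-72.66, 72.17], [13.99, 137.28], [-74.86, 254.86], [10.95, 109.41], [-158.01, 158.01]. Speed limits (degrees/s): [136.94, 136.94, 180, 180, 180, 180, 180].

### API

Orientations are given as a 3x3 rotation matrix whose columns are the frame's x, y, z axes.
In Python, from station import manip, eyes, job gives the robot as it stands.
- The arm moves only by the shell command python3 -m pendant 'ROWS'. ROWS is JSON, a list that holds one entry, the list of rows, each a list of 5 numbers: the shift along the tool's x, y, z in m, then the turn about the tool's z in degrees, then the gripper command: -1 is fully open, 1 is shut, values between are in proportion. In form: [[[tx, ty, tz, yaw, gripper], ...]]. A call has 1 to 10 rows; each row is the pose to reach, as a shift and turn from the pose commanded when the call began, along the tool's axes at that moment; what a row does not reach only later rows make up. A row lasts 1/8 s, in which the tool goes at most 62.5 mm and 10.7 degrees, less where a joint would pass 70% of its speed; a pose out of reach is approached as far as the arm can. A call with a gripper value outside its range is refused whole. The fingers move at their own pace and stop on an object; the grip force is fixed at half the most. Time passes only in rows, so rows that repeat a pose let the fingers close. It gives the time, the measured TCP pose, the force, the opening and the grip force at its end, in the units of the state.
- manip.state(): the state, without advancing time (a new reading comes with each control period).
- eyes.capture(name): name is "scene" or "top"; returns a dict with "img" (480x640x3 uint8, red, green, blue), "range_z" (480x640 float32, m along the optical axis (not along the pixel's ray), 0 where there is no reading), "K" (3x3 intrinsics, pixels), "k1" (the pictures are not rectified: a ray, as slopes to the right and down, at radius r is drawn at 1 + k1 r^2 times it, then the intrinsics apply), "camera_from_world" (4x4, takes a point from world to camera coordinates). Camera axes: x right, y down, z forward; pixel columns grow to the right and rows downward; lengths in m; the calibration is good to about 2 mm. A picture is of the moment at which its call begins.
- job.hand_in(): hands the job in; it is judged then, once.
The state is a dict: "time_s": time; "joint_positions": joint angles; "joint_vel": joint speeds; "joint_torque": joint torques, N m; "eef_pos": TCP position; "eef_rot": TCP orientation; "ft_force": force on the tool from outside, world axes, zero at the start; "ft_torque": the same for the moment, N m; "finger_gap": finger opening in m; "finger_force": force on a finger pad.
Only numpy, scipy, OpenCV 4.12 (cv2) and the standard library are available. Lean on these libraries where they do the work, as an engineer would, in place of code of your own. Each camera call takes 0.05 s, during which the arm holds its last target. There are 200 camera calls.

## Working session

There is one attempt and no reset: what is moved stays moved. The work goes in short steps, Python scripts to look and compute and a shell command to move; the robot and the scene stay as the last step left them, time stands still between calls to the robot, and variables do not carry over. Pictures are saved under pics/ and viewed, at most 10 in all, crops included, and the job is handed in when it is done.

```bash
mkdir -p pics; ls; python3 - <<'E'
from station import manip, eyes
import cv2,numpy as np
s=manip.state(); print(s['time_s'],s['eef_pos'],s['eef_rot'],s['finger_gap'],s['ft_force'])
for n in('scene','top'):
    c=eyes.capture(n); cv2.imwrite(f'pics/{n}0.png',c['img'][:,:,::-1]); np.savez(f'{n}0.npz',**c)
    print(n,c['K'].tolist(),c['k1'],np.round(c['camera_from_world'],3).tolist())
E
```

```text
pics
0.0 [ 0.16174556 -0.62896299  0.25484221] [[ 9.68463871e-01  2.49153422e-01 -5.49752887e-04]
 [ 2.49154000e-01 -9.68462460e-01  1.65765749e-03]
 [-1.19403997e-04 -1.74235452e-03 -9.99998475e-01]] 0.08818736894003662 [0.18878052 0.57236115 0.02861016]
scene [[479.84391487927746, 0.0, 325.0059051315993], [0.0, 479.84391487927746, 239.89877349483248], [0.0, 0.0, 1.0]] -0.05147594161922063 [[-0.127, 0.992, -0.001, 0.113], [0.838, 0.107, -0.536, -0.444], [-0.531, -0.069, -0.845, 1.192], [0.0, 0.0, 0.0, 1.0]]
top [[495.8023570894159, 0.0, 318.7160427901135], [0.0, 495.8023570894159, 237.68111063455137], [0.0, 0.0, 1.0]] 0.042561411849342194 [[0.067, -0.998, 0.006, -0.061], [-0.965, -0.066, -0.253, 0.601], [0.253, 0.011, -0.967, 0.741], [0.0, 0.0, 0.0, 1.0]]
```

View pics/scene0.png

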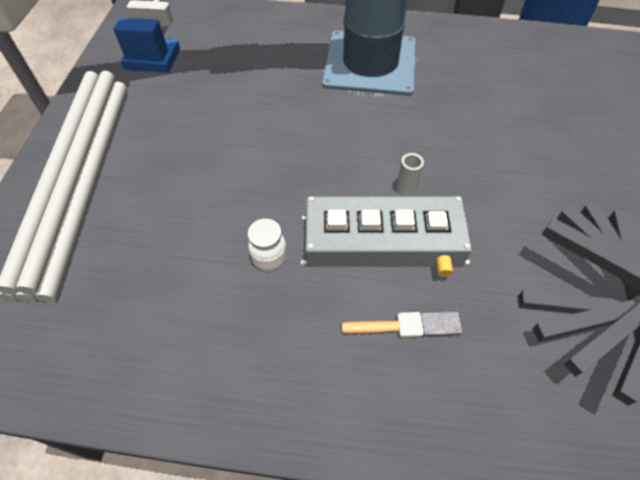

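View pics/top0.png

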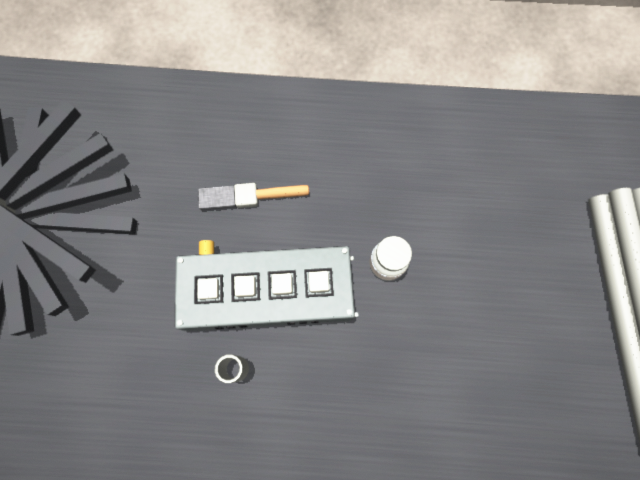

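The top view shows the console with its keys at about (208,289), (245,286), (282,284) and (319,282), running left to right for the robot. The tube is at (230,369), the jar at (391,258) and the brush at (253,195). The scene view, from the opposite side, shows the same layout.

```bash
cat > h.py <<'E'
import numpy as np,cv2
def ray(c,uv,z):
    K=c['K']; q=(np.asarray(uv,float)-[K[0,2],K[1,2]])/[K[0,0],K[1,1]]; p=q.copy()
    for _ in range(20): p=q/(1+float(c['k1'])*(p**2).sum(-1,keepdims=True))
    T=c['camera_from_world']; R,t=T[:3,:3],T[:3,3]
    d=np.c_[p,np.ones(len(p))]@R; o=-R.T@t
    return o+d*((z-o[2])/d[:,2])[:,None]
def world(c,uv):
    uv=np.asarray(uv,float); d=np.array([np.median(c['range_z'][int(v)-3:int(v)+4,int(u)-3:int(u)+4]) for u,v in uv])
    T=c['camera_from_world']; R,t=T[:3,:3],T[:3,3]
    g=ray(c,uv,0.); cam=g@R.T+t; return (cam*(d/cam[:,2])[:,None]-t)@R
E
python3 - <<'E'
from h import *
for n,roi in(('top',(190,340,268,308)),('scene',(320,455,203,236))):
    c=dict(np.load(n+'0.npz')); g=c['img'].min(2); x0,x1,y0,y1=roi
    for nm,m in(('cap',g>205),('frame',g<70)):
        w=np.zeros(g.shape,np.uint8); w[y0:y1,x0:x1]=m[y0:y1,x0:x1]
        if nm=='frame':w=cv2.morphologyEx(w,cv2.MORPH_CLOSE,np.ones((3,3)))
        cs=[k for k in cv2.findContours(w,cv2.RETR_EXTERNAL,cv2.CHAIN_APPROX_NONE)[0] if cv2.contourArea(k)>60]
        rs=[cv2.minAreaRect(k) for k in cs]; uv=np.array([r[0] for r in rs])
        if not len(uv): print(n,nm,'none');continue
        P=ray(c,uv,.078 if nm=='cap' else .064)
        o=np.argsort(-P[:,1]); print(n,nm,np.round(uv[o],1).tolist(),[np.round(rs[i][1],0).tolist() for i in o]); print(np.round(np.c_[P[o],world(c,uv[o])],4))
t=dict(np.load('top0.npz')); print(np.round(world(t,[[391,250],[218,372],[215,197]]),3))
E
```

```text
top cap [[264.5, 287.5], [318.1, 280.7]] [[39.0, 149.0], [19.0, 21.0]]
[[ 0.5156  0.0611  0.078   0.5183  0.0632  0.06  ]
 [ 0.5325 -0.024   0.078   0.5324 -0.024   0.0783]]
top frame none
scene cap [[437.5, 218.0], [404.5, 215.0], [370.5, 213.5], [336.5, 216.0]] [[14.0, 17.0], [17.0, 18.0], [21.0, 17.0], [16.0, 17.0]]
[[ 0.5149  0.1517  0.078   0.5107  0.1528  0.0723]
 [ 0.5158  0.0936  0.078   0.516   0.0936  0.0783]
 [ 0.5202  0.0338  0.078   0.5199  0.0338  0.0776]
 [ 0.5332 -0.0252  0.078   0.5331 -0.0252  0.0779]]
scene frame none
[[ 0.589 -0.139  0.086]
 [ 0.381  0.12   0.075]
 [ 0.683  0.173  0.018]]
```

```bash
python3 - <<'E'
from h import *
for n,roi in(('top',(180,350,255,320)),('scene',(300,470,195,250))):
    c=dict(np.load(n+'0.npz')); x0,x1,y0,y1=roi
    u,v=np.meshgrid(range(x0,x1),range(y0,y1)); uv=np.c_[u.ravel(),v.ravel()].astype(float)
    d=c['range_z'][uv[:,1].astype(int),uv[:,0].astype(int)]
    T=c['camera_from_world'];R,t=T[:3,:3],T[:3,3]
    cam=ray(c,uv,0.)@R.T+t; W=(cam*(d/cam[:,2])[:,None]-t)@R
    top=W[(W[:,2]>.057)&(W[:,2]<.0625)]
    r=cv2.minAreaRect(top[:,:2].astype(np.float32)*1000); print(n,'console',r)
    m=np.zeros(c['range_z'].shape,np.uint8); m[y0:y1,x0:x1]=((W[:,2]>.069)&(W[:,2]<.083)).reshape(u.shape)
    k,l,s,_=cv2.connectedComponentsWithStats(m)
    L=l[y0:y1,x0:x1].ravel(); C=[]
    for i in range(1,k):
        if s[i,4]>80: q=W[L==i]; C.append([*(q[:,:2].max(0)+q[:,:2].min(0))/2,*np.median(q,0),s[i,4]])
    C=np.array(C); print(np.round(C[np.argsort(-C[:,1])],4))
E
```

```text
top console ((520.1989135742188, 64.29241943359375), (106.58106994628906, 281.2508544921875), 3.805403232574463)
[[ 5.099e-01  1.531e-01  5.098e-01  1.529e-01  7.320e-02  3.830e+02]
 [ 5.177e-01  9.460e-02  5.167e-01  9.370e-02  7.840e-02  4.060e+02]
 [ 5.249e-01  3.550e-02  5.242e-01  3.460e-02  7.830e-02  3.990e+02]
 [ 5.323e-01 -2.380e-02  5.318e-01 -2.420e-02  7.830e-02  3.960e+02]]
scene console ((520.9312744140625, 64.23300170898438), (118.83808898925781, 288.1658630371094), 7.239443302154541)
[[ 5.100e-01  1.529e-01  5.113e-01  1.519e-01  7.230e-02  2.680e+02]
 [ 5.178e-01  9.260e-02  5.208e-01  9.260e-02  7.750e-02  3.180e+02]
 [ 5.257e-01  3.350e-02  5.287e-01  3.300e-02  7.750e-02  3.210e+02]
 [ 5.329e-01 -2.430e-02  5.365e-01 -2.450e-02  7.750e-02  3.170e+02]]
```

```bash
python3 - <<'E'
from h import *
c=dict(np.load('top0.npz')); print(np.round(world(c,[[130,226],[90,272],[60,305],[125,184],[10,240],[205,247]]),3))
from station import manip
s=manip.state(); R=s['eef_rot'];p=s['eef_pos']
for w in([.54,-.25,.25],[.51,.153,.20],[.51,.153,.115]): print(np.round(R.T@(np.array(w)-p),4))
E
```

```text
[[0.617 0.313 0.025]
 [0.521 0.336 0.089]
 [0.468 0.379 0.075]
 [0.685 0.323 0.05 ]
 [0.566 0.477 0.078]
 [0.583 0.173 0.043]]
[ 0.4607 -0.2728  0.0053]
[ 0.5321 -0.6705  0.0559]
[ 0.5321 -0.6704  0.1409]
```

```bash
python3 -m pendant '[[[0.05,-0.03,0,0,1],[0.1,-0.06,0,1,1],[0.15,-0.09,0,2,1],[0.2,-0.12,0,3,1],[0.25,-0.15,0,4,1],[0.3,-0.18,0,5,1],[0.35,-0.21,0,6,1],[0.4,-0.24,0,7,1],[0.46,-0.27,0.005,7,1],[0.46,-0.27,0.005,7,1]]]'
```

```text
time_s: 1.35
eef_pos: [0.5434, -0.2478, 0.25]
eef_rot: [[0.99, 0.138, 0.001], [0.138, -0.99, 0.003], [0.001, -0.003, -1.0]]
ft_force: [-0.5, -0.7, -2.1]
finger_gap: 0.0005
finger_force: 0.0
```

```bash
python3 -m pendant '[[[0.003,-0.05,0,0,1],[0.006,-0.1,0,0,1],[0.009,-0.15,0.01,0,1],[0.012,-0.2,0.02,0,1],[0.015,-0.25,0.04,0,1],[0.018,-0.3,0.06,0,1],[0.02,-0.35,0.09,0,1],[0.023,-0.4,0.115,0,1],[0.023,-0.4015,0.13,0,1],[0.023,-0.4015,0.13,0,1]]]'; python3 -c "
from station import manip
s=manip.state();print(s['eef_pos'],s['eef_rot'],s['ft_force'],s['time_s'])"
```

```text
time_s: 2.6
eef_pos: [0.5102, 0.1461, 0.1196]
eef_rot: [[0.992, 0.129, -0.003], [0.129, -0.992, -0.002], [-0.003, 0.002, -1.0]]
ft_force: [0.1, 0.2, 1.0]
finger_gap: 0.0006
finger_force: 0.0
[0.51021843 0.14605405 0.11959117] [[ 0.99169072  0.12861775 -0.00264246]
 [ 0.12861295 -0.99169302 -0.00191147]
 [-0.00286636  0.00155573 -0.99999468]] [0.12945558 0.2271455  0.99499592] 2.6
```

```bash
python3 -m pendant '[[[0,0,0.004,0,1],[0,0,0.008,0,1],[0,0,0.012,0,1],[0,0,0.016,0,1],[0,0,0.016,0,1],[0,0,0.016,0,1]]]'
```

```text
time_s: 3.35
eef_pos: [0.5111, 0.1478, 0.1047]
eef_rot: [[0.992, 0.129, -0.0], [0.129, -0.992, 0.0], [-0.0, -0.0, -1.0]]
ft_force: [-0.4, 0.2, -0.0]
finger_gap: 0.0007
finger_force: 0.0
```

```bash
python3 -m pendant '[[[0,-0.003,0.002,0,1],[0,-0.005,0.004,0,1],[0,-0.005,0.006,0,1],[0,-0.005,0.008,0,1],[0,-0.005,0.009,0,1],[0,-0.005,0.01,0,1],[0,-0.005,0.011,0,1],[0,-0.005,0.0115,0,1],[0,-0.005,0.0115,0,1]]]'
```

```text
time_s: 4.47
eef_pos: [0.5104, 0.1527, 0.0932]
eef_rot: [[0.992, 0.129, -0.0], [0.129, -0.992, -0.0], [-0.0, 0.0, -1.0]]
ft_force: [1.8, -0.5, 0.5]
finger_gap: 0.0004
finger_force: 0.0
```

```bash
python3 -m pendant '[[[0,0,0.001,0,1],[0,0,0.002,0,1],[0,0,0.003,0,1],[0,0,0.0035,0,1],[0,0,0.0035,0,1]]]'; python3 -m pendant '[[[0,0,0.0004,0,1],[0,0,0.0004,0,1]]]'
```

```text
time_s: 5.1
eef_pos: [0.5104, 0.1527, 0.0901]
eef_rot: [[0.992, 0.129, 0.0], [0.129, -0.992, -0.0], [0.0, 0.0, -1.0]]
ft_force: [-2.4, -1.0, 4.4]
finger_gap: 0.0006
finger_force: 2.6
time_s: 5.35
eef_pos: [0.5104, 0.1527, 0.0899]
eef_rot: [[0.992, 0.129, 0.0], [0.129, -0.992, -0.0], [0.0, 0.0, -1.0]]
ft_force: [-2.1, 0.1, 7.1]
finger_gap: 0.0003
finger_force: 4.0
```

```bash
python3 -m pendant '[[[0,0,0.0003,0,1],[0,0,0.0003,0,1]]]'
```

```text
time_s: 5.6
eef_pos: [0.5104, 0.1527, 0.0896]
eef_rot: [[0.992, 0.129, 0.0], [0.129, -0.992, -0.0], [0.0, 0.0, -1.0]]
ft_force: [-2.9, -1.4, 8.6]
finger_gap: 0.0001
finger_force: 4.2
```

```bash
python3 -m pendant '[[[0,0,-0.006,0,1],[0,0,-0.018,0,1],[0,0,-0.018,0,1],[0,0.02,-0.018,0,1],[0,0.04,-0.018,0,1],[0,0.06,-0.018,0,1],[0,0.06,-0.018,0,1],[0,0.06,-0.012,0,1],[0,0.06,-0.009,0,1],[0,0.06,-0.009,0,1]]]'
```

```text
time_s: 6.85
eef_pos: [0.5177, 0.0938, 0.0976]
eef_rot: [[0.991, 0.13, -0.001], [0.13, -0.991, 0.0], [-0.001, -0.0, -1.0]]
ft_force: [0.5, -0.5, 0.5]
finger_gap: 0.0003
finger_force: 0.0
```

```bash
python3 -m pendant '[[[0,0,0.001,0,1],[0,0,0.002,0,1],[0,0,0.003,0,1],[0,0,0.0035,0,1],[0,0,0.0035,0,1]]]'
```

```text
time_s: 7.48
eef_pos: [0.5182, 0.0933, 0.0947]
eef_rot: [[0.992, 0.129, 0.0], [0.129, -0.992, 0.0], [0.0, -0.0, -1.0]]
ft_force: [-0.8, -0.2, 2.5]
finger_gap: 0.0003
finger_force: 1.4
```

```bash
python3 -m pendant '[[[0,0,0.0006,0,1],[0,0,0.0012,0,1],[0,0,0.0012,0,1]]]'
```

```text
time_s: 7.85
eef_pos: [0.5182, 0.0933, 0.0934]
eef_rot: [[0.992, 0.129, 0.0], [0.129, -0.992, 0.0], [0.0, -0.0, -1.0]]
ft_force: [-1.4, 1.2, 4.0]
finger_gap: 0.0001
finger_force: 2.1
```

```bash
python3 -m pendant '[[[0,0,-0.006,0,1],[0,0,-0.014,0,1],[0,0,-0.014,0,1],[0,0.02,-0.014,0,1],[0,0.04,-0.014,0,1],[0,0.06,-0.014,0,1],[0,0.06,-0.014,0,1],[0,0.06,-0.008,0,1],[0,0.06,-0.005,0,1],[0,0.06,-0.004,0,1]]]'; python3 -m pendant '[[[0,0,0.001,0,1],[0,0,0.002,0,1],[0,0,0.003,0,1],[0,0,0.0038,0,1],[0,0,0.0038,0,1]]]'
```

```text
time_s: 9.1
eef_pos: [0.5256, 0.0344, 0.0969]
eef_rot: [[0.991, 0.13, -0.001], [0.13, -0.991, 0.0], [-0.001, -0.0, -1.0]]
ft_force: [-0.0, 0.5, -0.3]
finger_gap: 0.0005
finger_force: 0.0
time_s: 9.72
eef_pos: [0.526, 0.0339, 0.0936]
eef_rot: [[0.992, 0.129, 0.0], [0.129, -0.992, 0.0], [0.0, -0.0, -1.0]]
ft_force: [-0.1, 0.8, 2.6]
finger_gap: 0.0006
finger_force: 2.0
```

```bash
python3 -m pendant '[[[0,0,-0.006,0,1],[0,0,-0.014,0,1],[0,0,-0.014,0,1],[0,0.02,-0.014,0,1],[0,0.04,-0.014,0,1],[0,0.06,-0.014,0,1],[0,0.06,-0.014,0,1],[0,0.06,-0.008,0,1],[0,0.06,-0.005,0,1],[0,0.06,-0.004,0,1]]]'; python3 -m pendant '[[[0,0,0.001,0,1],[0,0,0.002,0,1],[0,0,0.003,0,1],[0,0,0.004,0,1],[0,0,0.004,0,1]]]'
```

```text
time_s: 10.98
eef_pos: [0.5334, -0.025, 0.0971]
eef_rot: [[0.991, 0.131, -0.001], [0.131, -0.991, 0.0], [-0.001, -0.0, -1.0]]
ft_force: [-0.1, -0.6, 0.2]
finger_gap: 0.0004
finger_force: 0.0
time_s: 11.6
eef_pos: [0.5338, -0.0257, 0.0936]
eef_rot: [[0.992, 0.129, 0.0], [0.129, -0.992, 0.0], [0.0, -0.0, -1.0]]
ft_force: [-1.1, 1.1, 3.8]
finger_gap: 0.0005
finger_force: 2.0
```

```bash
python3 -m pendant '[[[0,0,-0.008,0,1],[0,0,-0.02,0,1],[0,-0.03,-0.022,0,1],[0,-0.07,-0.022,0,1],[0,-0.11,-0.022,0,1],[0,-0.15,-0.022,0,1],[0,-0.18,-0.02,0,1],[0,-0.18,-0.015,0,1],[0,-0.18,-0.008,0,1],[0,-0.18,-0.004,0,1]]]'; python3 -m pendant '[[[0,0,0.001,0,1],[0,0,0.003,0,1],[0,0,0.005,0,1],[0,0,0.006,0,1],[0,0,0.007,0,1],[0,0,0.0075,0,1],[0,0,0.0075,0,1]]]'
```

```text
time_s: 12.85
eef_pos: [0.5105, 0.1508, 0.097]
eef_rot: [[0.992, 0.127, -0.001], [0.127, -0.992, -0.001], [-0.001, 0.001, -1.0]]
ft_force: [-0.1, -0.3, 0.0]
finger_gap: 0.0004
finger_force: 0.0
time_s: 13.72
eef_pos: [0.5104, 0.1527, 0.0901]
eef_rot: [[0.992, 0.129, 0.0], [0.129, -0.992, -0.0], [0.0, 0.0, -1.0]]
ft_force: [-0.7, 0.6, 2.3]
finger_gap: -0.0
finger_force: 1.0
```

Contact again at the latched height. Now the firm press, in small steps toward the stop.

```bash
python3 -m pendant '[[[0,0,0.0005,0,1],[0,0,0.001,0,1],[0,0,0.0015,0,1],[0,0,0.002,0,1],[0,0,0.0025,0,1],[0,0,0.003,0,1],[0,0,0.0035,0,1],[0,0,0.0035,0,1]]]'
```

```text
time_s: 14.72
eef_pos: [0.5105, 0.1527, 0.0873]
eef_rot: [[0.992, 0.129, 0.0], [0.129, -0.992, -0.0], [0.0, 0.0, -1.0]]
ft_force: [-3.9, -0.9, 10.7]
finger_gap: 0.0001
finger_force: 5.4
```

```bash
python3 -m pendant '[[[0,0,0.0005,0,1],[0,0,0.001,0,1],[0,0,0.0015,0,1],[0,0,0.0018,0,1],[0,0,0.0018,0,1]]]'
```

```text
time_s: 15.35
eef_pos: [0.5105, 0.1528, 0.0861]
eef_rot: [[0.992, 0.129, 0.0], [0.129, -0.992, -0.0], [0.0, 0.0, -1.0]]
ft_force: [-5.6, -2.5, 17.6]
finger_gap: 0.0002
finger_force: 8.8
```

```bash
python3 -m pendant '[[[0,0,-0.003,0,1],[0,0,-0.007,0,1],[0,0,-0.012,0,1],[0,0,-0.02,0,1],[0,0,-0.04,0,1],[-0.02,0.05,-0.07,0,1],[-0.03,0.1,-0.1,0,1],[-0.03,0.15,-0.12,0,1],[-0.03,0.2,-0.12,0,1],[-0.03,0.25,-0.12,0,1]]]'; python3 -m pendant '[[[0,0.05,0,0,1],[0,0.1,0,0,1],[0,0.1,0,0,1]]]'
python3 - <<'E'
from station import eyes,manip
from h import *
c=eyes.capture('top'); cv2.imwrite('pics/top1.png',c['img'][:,:,::-1]); print(np.round(world(c,[[208,289],[245,286],[282,284],[319,282]]),4))
c=eyes.capture('scene'); cv2.imwrite('pics/scene1.png',c['img'][:,:,::-1]); print(np.round(world(c,[[437.5,218],[404.5,217],[370.5,215],[336.5,216]]),4)); print(manip.state()['time_s'],manip.state()['ft_force'])
E
```

```text
time_s: 16.6
eef_pos: [0.5132, -0.1008, 0.2055]
eef_rot: [[0.992, 0.129, 0.001], [0.129, -0.992, -0.0], [0.001, 0.0, -1.0]]
ft_force: [-0.2, 0.5, -0.6]
finger_gap: -0.0001
finger_force: 0.0
time_s: 16.98
eef_pos: [0.5253, -0.2033, 0.2048]
eef_rot: [[0.993, 0.122, 0.0], [0.122, -0.993, -0.002], [-0.0, 0.002, -1.0]]
ft_force: [-0.3, -0.3, 0.8]
finger_gap: 0.0007
finger_force: 0.0
[[ 0.5073  0.1509  0.078 ]
 [ 0.5159  0.0925  0.0785]
 [ 0.523   0.0336  0.0791]
 [ 0.5303 -0.0255  0.0789]]
[[ 0.5151  0.1517  0.0782]
 [ 0.5202  0.0938  0.078 ]
 [ 0.5232  0.0341  0.0777]
 [ 0.5332 -0.0252  0.078 ]]
17.075 [-0.33293257 -0.1980952  -0.1918158 ]
```

View pics/top1.png

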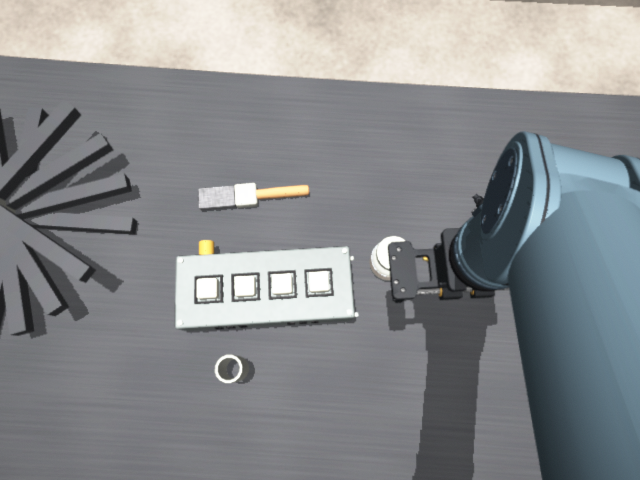

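All four caps, at about (208,289) to (319,282), now stand at 78 mm. The tube, brush and jar have not moved, and the arm is clear above the bench.

```bash
python3 -c "
from station import job
print(job.hand_in())"
```

```text
the job is handed in; nothing more can be done
None
```

The leftmost key was the latched one: I tapped all four keys left to right (about 9 N at most on the latched one, over the 2–5 N tap range, and up to 4 N on the free ones), pressed it to its stop (about 18 N), and it sprang up to 78 mm level with the others; handed in at about 17 s with nothing else moved.

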